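# Zero the nib mill and hold its grind setting

## Task

Set the grind on the cocoa nib mill: lift the dust cap off its adjusting nut and stand the cap, open side down, on the worktop. Then screw the knurled nut down (clockwise from above) until it bottoms out, back it off a quarter turn, and finish still gripping the nut there so that it cannot creep while I tighten the lock screw. Leave the catch tub under the spout and the other things on the bench where they are.

Things in the scene. Friction and masses are not known exactly. Their poses are not given: they have to be found in the camera images.
- mill: fixed nib mill. Origin: on its upright stud's axis, at worktop height; z up, x to its rear. Base 215 x 150 mm (x -90 to 126), round chamber 122 mm across with flat deck 112 mm up. Feed hopper behind: 92 mm across, centre x = 103 mm, rim 162 mm up. Spout slopes down on the -y side to y = -112 mm. Threaded stud 18 mm thick, top 156.5 mm up
- dust_cap: loose aluminium cup, open side down on the mill's deck over nut and stud: 58 mm outside, 53 mm inside diameter, 54 mm high, about 70 g. Origin: centre of its open rim (underside); z up to its closed top. Lift it 50 mm straight up to clear the stud. Free worktop to the right of the catch tub: about x 0.43 to 0.51, y -0.35 to -0.27 m in the robot's frame
- adjusting_nut: knurled steel nut on the stud under the cap: 44 mm diameter from 8 to 36 mm above its origin, slimmer below. Origin: on the stud axis, at deck height (112 mm up) when bottomed; rises 6 mm per turn unscrewed; turns with the nut. Black line on its top points to its -x; when bottomed, to the mill's front (-x). The deck has long marks every quarter turn
- nut_turn (a joint): turn of the nut in rad: 0 = bottomed out (a firm stop), growing as it is unscrewed (anticlockwise from above; right-hand thread); it starts between 2.2 and 4.2; a quarter turn is 1.57. Slight friction (0.06 N m): it stays where it is left
- choc_warmer: chocolate warmer, a grey box on the left of the mill, between it and where the arm starts: 284 x 214 mm, its shut lid 150 mm and the lid's knob about 190 mm above the worktop; origin at the centre of its underside. Keep the hand above it
- catch_tub: white open tub of cocoa nibs, 101 x 67 x 60 mm high, loose, under the mill's spout; origin at the centre of its underside. A bystander
- spice_jar: small white shaker jar, 44 mm diameter, 91 mm high; origin at the centre of its underside. A bystander
- pastry_brush: pastry brush, 183 x 40 x 14 mm, lying flat; origin at its middle, on the worktop. A bystander
- nozzle_0: piping nozzle, a white cone 27 mm wide, 34 mm high; origin at the centre of its underside. A bystander
- nozzle_1: piping nozzle, a white cone 28 mm wide, 36 mm high; origin at the centre of its underside. A bystander
- ribbon_spool: flat ribbon spool, 60 mm diameter, 18 mm high; origin at the centre of its underside. A bystander
- bell_cup_0: small brown bell-shaped chocolate cup, 37 mm wide, 29 mm high; origin at the centre of its underside. A bystander
Things that resemble listed ones, but are neither listed nor needed, are in the scene too. What is shaped like the dust_cap but green or turquoise is not meant.

How it is judged (in metres and radians):
On the way, in this order (a step that is already met when the one before it is completed fails the run):
1. the dust cap stands open side down on the worktop, released (height (world z) of dust_cap between -0.006 and 0.006 m and angle between dust_cap's own z axis and vertical below 0.1 rad and linear speed of dust_cap below 0.02 m/s and contact force between the fingers and dust_cap below 0.1 N), for 0.2 s.
2. the nut is screwed down until it bottoms out (value of joint nut_turn below 0.08 rad), for 0.2 s.
At the end, for the whole second after the job is handed in: Nut a quarter turn (1.57 rad, within 0.3) back from its stop, still, gripped with over 4 N; dust cap released and at rest on the worktop, open side down (rim within 6 mm of it, tilt under 0.1 rad). Catch tub and bystanders moved under 30 mm (all of step 1 and value of joint nut_turn between 1.27 and 1.87 rad and velocity of joint nut_turn between -0.05 and 0.05 rad/s and contact force between the fingers and adjusting_nut above 4 N); the arm keeps its last pose, push and grip.
It fails at once if the catch tub was pushed more than 30 mm (distance of catch_tub from where it was at the start of the episode above 0.03 m).
It fails at once if another bystander was moved more than 30 mm (distance of any of spice_jar, pastry_brush, nozzle_0, nozzle_1, ribbon_spool, bell_cup_0 from where it was at the start of the episode above 0.03 m).
It also fails if it takes over 72 s, if anything falls off the work surface, if the arm or the gripper's body presses on something with over 40 N, if the wrist force passes 120 N, or if a joint passes its speed limit or range.

## Robot

A 6-joint arm with a two-finger parallel gripper is mounted at the origin on a cart in front of the work surface, level with it; the furniture and walls round the work are solid. World frame = base frame: x ahead of the robot, y to its left, z up, the work surface at z = 0. Lengths are in mm, angles in rad, forces in N, time in s.
With the tool pointing down it reaches from about 275 to 750 mm from the base axis. Payload 10.2 kg.
Tool frame: the origin (TCP) lies at the very end of the fingers, on their centre line; the grasp point (between the pads) lies 19 mm behind it; z points along the fingers, y is the line along which they close (so a half turn about z gives the same grasp; the last joint's range is limited). The gripper opens to 85 mm and grips with 20 to 120 N. Pads are 22 mm wide; open, the fingers measure 114 mm over their backs; the gripper's body (76 mm by 85 mm) begins 54 mm behind the grasp point. The pads swing forward as they close: fully open they stand 13 mm farther back than shut.
Start: joints at [-1.404, 0.313, 1.498, -0, 1.331, -0.223], TCP at [199.49, -485.628, 231.294] pointing down, gripper open.
Joint ranges: [-2.94, 2.94], [-0.97, 2.17], [0.19, 2.56], [-1.23, 4.37], [0.02, 3.11], [-2.88, 2.88]. Speed limits (rad/s): [2.39, 2.39, 3.01, 3.14, 3.14, 3.14].

## Interface

Orientations are given as a unit quaternion [w, x, y, z].
In Python, from rig import * gives the robot as it stands. The module is installed in compiled form; this text tells all that it offers.
- The arm moves only by the shell command python3 -m crank 'ROWS' [FORCE]. ROWS is JSON, a list that holds one entry, the list of rows, each a list of 7 numbers: the shift along the tool's x, y, z in units of 25 mm (1.0 is 25 mm), then the turn, a rotation vector about the tool's x, y, z in units of 8 degrees (1.0 is 8 degrees), then the finger opening in mm, from 0 to 85.4. A call has exactly 8 rows; each row shifts and turns the commanded pose from where the row before left it, along the tool's axes as they then stand; what a row does not reach is not made up. A row lasts 1/10 s, in which the tool goes at most 50 mm and 8.59 degrees, less where a joint would pass 70% of its speed; a pose out of reach is approached as far as the arm can. A call is refused whole if a number of a shift passes 1 or a number of a turn 1, either way. A call with a gripper value outside its range is refused whole. The fingers move at their own pace and stop on an object; FORCE is the grip in N (left out, the last holds). Time passes only in rows, so rows that do not move let the fingers close, or fill a call up. It gives the time, the measured TCP pose, the force, the opening and the grip force at its end, in the units of the state.
- sense(): the state, without advancing time (a new reading comes with each control period).
- capture(name): name is "scene" or "top" or "wrist"; returns the picture (384x512x3 uint8, blue, green, red); there is no depth.
- camera_model(name): a dict with "fx", "fy", "cx", "cy" (pixels), "world_from_camera" (4x4, takes a point from camera to world coordinates); the wrist camera has in their place "T_tool_cam" (4x4, takes a point from camera to tool coordinates, whose origin is the TCP and whose axes are the flange's). Camera axes: x right, y up, looking along -z (the intrinsics and any distortion apply to the point x, -y, -z); pixel columns grow to the right and rows downward; lengths in mm; the calibration is good to about 2 mm. The wrist camera is an equidistant fisheye: a pixel r from the principal point sees the ray r / f radians off the axis. A picture is of the moment at which its call begins: read the wrist's pose just before it. camera_model takes no time and is no camera call.
- finish_job(): hands the job in; it is judged then, once.
The state is a dict: "time_s": time; "joints": joint angles; "dq": joint speeds; "tau": joint torques, N m; "eef_pos": TCP position; "ee_rot": TCP orientation; "force": force on the tool from outside, world axes, zero at the start; "wrist_torque": the same for the moment, N m; "grip_width": opening from 0.0 (shut) to 1.0 (fully open); "grip_force": force on a finger pad.
Only numpy, scipy, OpenCV 4.12 (cv2) and the standard library are available. Lean on these libraries where they do the work, as an engineer would, in place of code of your own. Each camera call takes 0.05 s, during which the arm holds its last target. There are 200 camera calls.

## Working session

There is one attempt and no reset: what is moved stays moved. The work goes in short steps, Python scripts to look and compute and a shell command to move; the robot and the scene stay as the last step left them, time stands still between calls to the robot, and variables do not carry over. Pictures are saved under pics/ and viewed, at most 10 in all, crops included, and the job is handed in when it is done.

```bash
mkdir -p pics
python3 - <<'E'
from rig import *
import cv2,numpy as np
s=sense();print(s)
for n in("scene","top"):
    im=capture(n);cv2.imwrite(f"pics/{n}0.png",im);m=camera_model(n);print(n,m)
print(camera_model("wrist"))
E
```

```text
{'time_s': 0.0, 'joints': array([-1.40439921e+00,  3.13517547e-01,  1.49845482e+00,  1.98830775e-05,
        1.33099163e+00, -2.23383321e-01]), 'dq': array([-1.82750407e-03,  1.72661059e-03, -8.68067589e-04,  1.01966267e-04,
        2.04157242e-03, -9.73354440e-05]), 'tau': array([ 9.68833738e-04, -4.12261963e+01, -2.59747320e+01, -1.49084399e-04,
        4.06236053e-03,  4.19962612e-05]), 'eef_pos': array([ 199.44990113, -485.35894428,  230.6938359 ]), 'ee_rot': array([-6.85117723e-04,  9.81069164e-01,  1.93656462e-01,  2.91857702e-05]), 'force': array([-0.55717512,  0.57059912,  0.26191544]), 'wrist_torque': array([ 0.04756691,  0.04293987, -0.03216616]), 'grip_force': 0.0, 'grip_width': 0.9989888918467356}
scene {'fx': 360.6132418664938, 'fy': 360.6132418664938, 'cx': 255.0161806174371, 'cy': 190.71264775012196, 'world_from_camera': array([[ 5.86830149e-01,  3.06783783e-01, -7.49342436e-01,
        -3.58091061e+02],
       [-8.09434895e-01,  2.46387773e-01, -5.33018026e-01,
        -6.35465918e+02],
       [ 2.11075276e-02,  9.19334964e-01,  3.92909273e-01,
         5.82808894e+02
[... 316 characters left out ...]
0120e-01, -1.98262744e-02,  8.16247671e-03,
        -1.30265743e+01],
       [ 7.61983076e-03,  2.72930657e-02,  9.99598433e-01,
         1.34226278e+03],
       [ 0.00000000e+00,  0.00000000e+00,  0.00000000e+00,
         1.00000000e+00]])}
{'fx': 297.3186396354542, 'fy': 297.3186396354542, 'cx': 253.32590218269686, 'cy': 192.12853368309476, 'T_tool_cam': array([[ 4.76215611e-04,  9.65189090e-01,  2.61552660e-01,
         6.54441085e+01],
       [ 9.99999813e-01, -5.59654085e-04,  2.44526266e-04,
         2.98666758e-01],
       [ 3.82393099e-04,  2.61552495e-01, -9.65189176e-01,
        -1.41364938e+02],
       [ 0.00000000e+00,  0.00000000e+00,  0.00000000e+00,
         1.00000000e+00]])}
```

View pics/scene0.png

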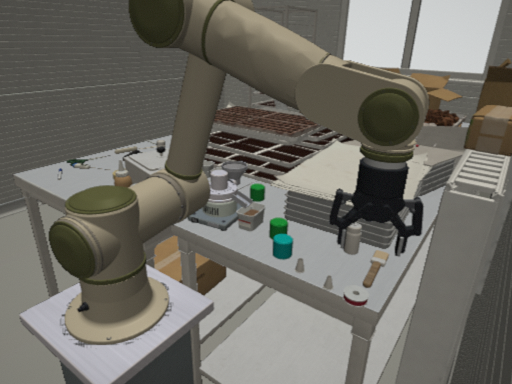

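View pics/top0.png

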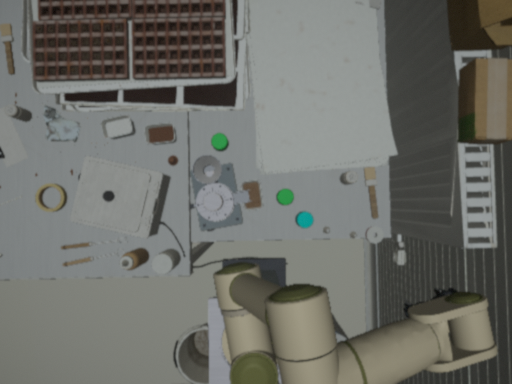

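The scene view shows the grey cap on the mill at about (219,178), with green cups at (258,192) and (278,229) and a turquoise one at (283,246). In the top view, the mill is at (213,202), its hopper at (207,167), the tub at (251,194), green cups at (220,141) and (285,197), and the turquoise cup at (305,219). The grey cup on the mill deck is the one that fits, because the others are coloured and stand on the worktop. I'll enlarge it to confirm.

```bash
cat > h.py <<'E'
import numpy as np,cv2
from rig import *
def ray(n,u,v):
    m=camera_model(n);T=np.array(m["world_from_camera"]);d=np.array([(u-m["cx"])/m["fx"],-(v-m["cy"])/m["fy"],-1])
    return T[:3,3],T[:3,:3]@d
def onz(n,u,v,z):
    o,d=ray(n,u,v);return o+d*(z-o[2])/d[2]
def proj(n,p):
    m=camera_model(n);T=np.array(m["world_from_camera"]);c=T[:3,:3].T@(np.array(p)-T[:3,3])
    return m["cx"]-m["fx"]*c[0]/c[2],m["cy"]+m["fy"]*c[1]/c[2]
E
python3 - <<'E'
from h import *
a=cv2.imread("pics/top0.png")[150:240,165:265];b=cv2.imread("pics/scene0.png")[145:245,170:270]
a=cv2.resize(a,(400,360),interpolation=2);b=cv2.resize(b,(400,400),interpolation=2)[:360]
cv2.imwrite("pics/c1.png",np.hstack([a,b]))
for u,v,z in[(213,202,166),(207,167,162),(251,194,60),(285,197,54),(305,219,54),(348,178,91),(370,190,10)]:print(u,v,onz("top",u,v,z).round())
E
```

```text
213 202 [487. 116. 166.]
207 167 [596. 133. 162.]
251 194 [512.  -1.  60.]
285 197 [ 500. -116.   54.]
305 219 [ 424. -182.   54.]
348 178 [ 557. -322.   91.]
370 190 [ 519. -418.   10.]
```

View pics/c1.png

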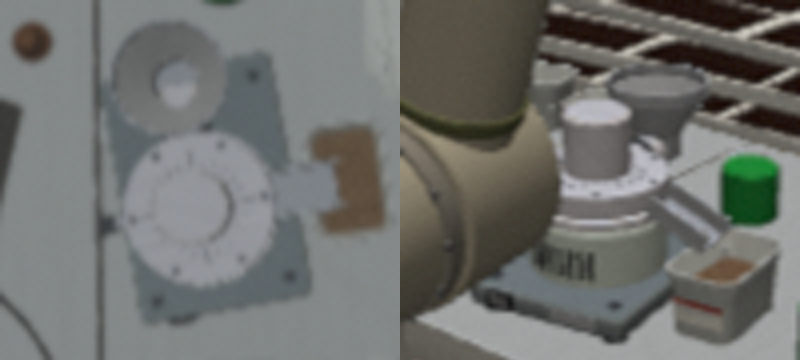

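The crop confirms it: the plain aluminium cap is on the deck, centred at about (213,201.5) in the top view and with its top at about (219,172.5) in the scene view.

Run:
```python
from h import *
for n,p in(("top",(213,201.5)),("scene",(219.2,172.5))):print(n,onz(n,*p,166).round(1))
print("deck",onz("top",214.5,201.7,112).round(1),"hop",onz("top",207,169.5,162).round(1))
s=sense();from scipy.spatial.transform import Rotation as R
q=s["ee_rot"];M=R.from_quat([*q[1:],q[0]]).as_matrix();print(M.round(3))
c=(onz("top",213,201.5,166)+onz("scene",219.2,172.5,166))/2
print("units to cap",(M.T@(c-s["eef_pos"])/25).round(2))
```

```text
top [488.4 115.6 166. ]
scene [486.8 112.9 166. ]
deck [488.  116.7 112. ] hop [588. 133. 162.]
[[ 0.925  0.38  -0.   ]
 [ 0.38  -0.925  0.001]
 [ 0.    -0.001 -1.   ]]
units to cap [ 19.77 -17.8    2.62]
```

```bash
python3 -m crank '[[[0.82,-0.74,-0.06,0,0,0,85],[0.82,-0.74,-0.06,0,0,0,85],[0.82,-0.74,-0.06,0,0,0,85],[0.82,-0.74,-0.06,0,0,0,85],[0.82,-0.74,-0.06,0,0,0,85],[0.82,-0.74,-0.06,0,0,0,85],[0.82,-0.74,-0.06,0,0,0,85],[0.82,-0.74,-0.06,0,0,0,85]]]'
python3 -m crank '[[[0.82,-0.74,-0.06,0,0,0,85],[0.82,-0.74,-0.06,0,0,0,85],[0.82,-0.74,-0.06,0,0,0,85],[0.82,-0.74,-0.06,0,0,0,85],[0.82,-0.74,-0.06,0,0,0,85],[0.82,-0.74,-0.06,0,0,0,85],[0.82,-0.74,-0.06,0,0,0,85],[0.82,-0.74,-0.06,0,0,0,85]]]'
python3 -m crank '[[[0.82,-0.74,-0.06,0,0,0,85],[0.82,-0.74,-0.06,0,0,0,85],[0.82,-0.74,-0.06,0,0,0,85],[0.82,-0.74,-0.06,0,0,0,85],[0.82,-0.74,-0.06,0,0,0,85],[0.82,-0.74,-0.06,0,0,0,85],[0.82,-0.74,-0.06,0,0,0,85],[0,0,0,0,0,0,85]]]'
cat >> h.py <<'E'
from scipy.spatial.transform import Rotation as R
def pose():
    s=sense();q=s["ee_rot"];return s,R.from_quat([*q[1:],q[0]]).as_matrix()
def wray(u,v,s,M):
    m=camera_model("wrist");x,y=u-m["cx"],v-m["cy"];r=np.hypot(x,y);t=r/m["fx"];k=np.sin(t)/max(r,1e-9)
    T=np.array(m["T_tool_cam"]);d=T[:3,:3]@np.array([x*k,-y*k,-np.cos(t)]);return M@T[:3,3]+s["eef_pos"],M@d
def wonz(u,v,z,s,M):
    o,d=wray(u,v,s,M);return o+d*(z-o[2])/d[2]
E
python3 - <<'E'
from h import *
s,M=pose();cv2.imwrite("pics/w1.png",capture("wrist"));print(s["eef_pos"],s["joints"],M.round(3))
E
```

```text
time_s: 0.9
eef_pos: [295.2, -285.2, 243.2]
ee_rot: [-0.0, 0.981, 0.194, -0.0]
force: [-0.5, 0.6, 0.6]
grip_width: 0.993
grip_force: 0.0
time_s: 1.7
eef_pos: [390.6, -86.0, 255.2]
ee_rot: [-0.0, 0.981, 0.194, -0.0]
force: [-0.0, -0.2, 0.3]
grip_width: 0.994
grip_force: 0.0
time_s: 2.5
eef_pos: [474.4, 89.2, 265.4]
ee_rot: [-0.0, 0.981, 0.195, -0.0]
force: [0.3, -0.2, 0.4]
grip_width: 0.996
grip_force: 0.0
[474.43670272  89.20375708 265.42286911] [-5.77312079e-02  1.94894424e-01  1.56015821e+00  5.16877633e-04
  1.38703115e+00  1.12030392e+00] [[ 0.924  0.383 -0.   ]
 [ 0.383 -0.924  0.001]
 [-0.    -0.001 -1.   ]]
```

View pics/w1.png

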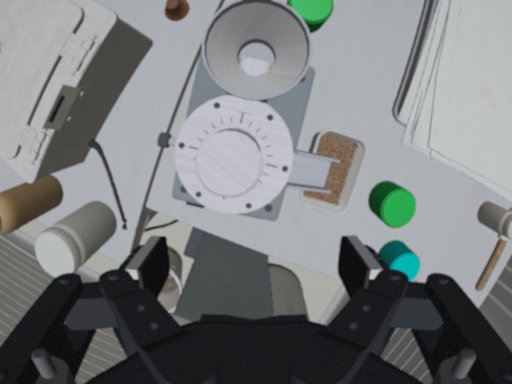

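The wrist view shows the cap top centred at about (229,163) on the deck, with the hopper above it and the tub to its right.

Run:
```python
from h import *
s,M=pose();g=cv2.imread("pics/w1.png")
c=wonz(229,163,166,s,M);print(c)
gg=cv2.medianBlur(cv2.cvtColor(g,6),3)[90:225,165:305]
h=cv2.HoughCircles(gg,cv2.HOUGH_GRADIENT,1,20,param1=60,param2=12,minRadius=27,maxRadius=65);print(h[0][:5]+[165,90,0])
print("axis from deck",wonz(235,154.5,112,s,M))
c=np.array([488,115,0]);print((M.T@(c-s["eef_pos"])/25))
```

```text
[489.38657675 115.76948423 166.        ]
[[233.5        152.5         60.        ]
 [211.5        155.5         53.29999924]
 [224.5        171.5         42.20000076]
 [228.5        130.5         58.90000153]
 [254.5        163.5         50.        ]]
axis from deck [489.53428329 114.06701982 112.        ]
[ 0.94306817 -0.78070395 10.61246421]
```

```bash
python3 -m crank '[[[0.49,-0.39,0.3,0,0,0,85],[0.49,-0.38,0.3,0,0,0,85],[0,0,0.8,0,0,0,85],[0,0,0.8,0,0,0,85],[0,0,0.8,0,0,0,85],[0,0,0.8,0,0,0,85],[0,0,0.8,0,0,0,85],[0,0,0.75,0,0,0,85]]]' 30
python3 -m crank '[[[0,0,0,0,0,0,85],[0,0,0,0,0,0,40],[0,0,0,0,0,0,40],[0,0,0,0,0,0,40],[0,0,0,0,0,0,40],[0,0,0,0,0,0,40],[0,0,0,0,0,0,40],[0,0,0,0,0,0,40]]]' 30
```

```text
time_s: 3.35
eef_pos: [489.1, 114.6, 130.4]
ee_rot: [-0.0, 0.981, 0.193, -0.001]
force: [1.0, -0.6, -0.6]
grip_width: 0.994
grip_force: 0.0
time_s: 4.15
eef_pos: [489.8, 114.6, 133.3]
ee_rot: [-0.0, 0.981, 0.194, 0.001]
force: [-1.1, 2.6, 6.0]
grip_width: 0.662
grip_force: 32.0
```

```bash
python3 -m crank '[[[0,0,-0.3,0,0,0,40],[0,0,-0.5,0,0,0,40],[0,0,-0.6,0,0,0,40],[0,0,-0.6,0,0,0,40],[0,0,-0.6,0,0,0,40],[0,0,-0.6,0,0,0,40],[0,0,-0.6,0,0,0,40],[0,0,-0.4,0,0,0,40]]]'
python3 -m crank '[[[-0.2,0.4,0,0,0,0,40],[-0.32,0.68,0,0,0,0,40],[-0.32,0.68,0,0,0,0,40],[-0.32,0.68,0,0,0,0,40],[-0.32,0.68,0,0,0,0,40],[-0.32,0.68,0,0,0,0,40],[-0.32,0.68,0,0,0,0,40],[-0.32,0.68,0,0,0,0,40]]]'
python3 -m crank '[[[-0.32,0.68,0,0,0,0,40],[-0.32,0.68,0,0,0,0,40],[-0.32,0.68,0,0,0,0,40],[-0.32,0.68,0,0,0,0,40],[-0.32,0.68,0,0,0,0,40],[-0.32,0.68,0,0,0,0,40],[-0.32,0.68,0,0,0,0,40],[-0.32,0.68,0,0,0,0,40]]]'
python3 - <<'E'
from h import *
s,M=pose();cv2.imwrite("pics/w2.png",capture("wrist"));g=capture("top");cv2.imwrite("pics/t2.png",g)
print(s["eef_pos"],s["joints"],s["grip_force"])
a=cv2.resize(g[140:250,160:400],None,fx=2.0,fy=2.0,interpolation=2);w=cv2.imread("pics/w2.png")
cv2.imwrite("pics/c2.png",np.vstack([a,np.pad(w[:,16:496],((0,0),(0,0),(0,0)))[:380]]))
E
```

```text
time_s: 4.95
eef_pos: [489.5, 114.1, 238.7]
ee_rot: [0.0, 0.981, 0.194, 0.001]
force: [0.3, 0.4, -0.6]
grip_width: 0.659
grip_force: 32.3
time_s: 5.75
eef_pos: [481.3, -29.7, 236.4]
ee_rot: [-0.0, 0.981, 0.193, -0.001]
force: [0.3, -0.1, -1.4]
grip_width: 0.659
grip_force: 32.3
time_s: 6.55
eef_pos: [473.6, -179.7, 236.3]
ee_rot: [-0.0, 0.981, 0.193, -0.001]
force: [1.3, -0.3, -0.3]
grip_width: 0.658
grip_force: 32.3
[ 473.57511495 -179.68030942  236.34591702] [-5.94175341e-01  2.68931721e-01  1.54295062e+00 -2.64110935e-04
  1.33092465e+00  5.87314724e-01] 32.2771879658103
```

View pics/c2.png

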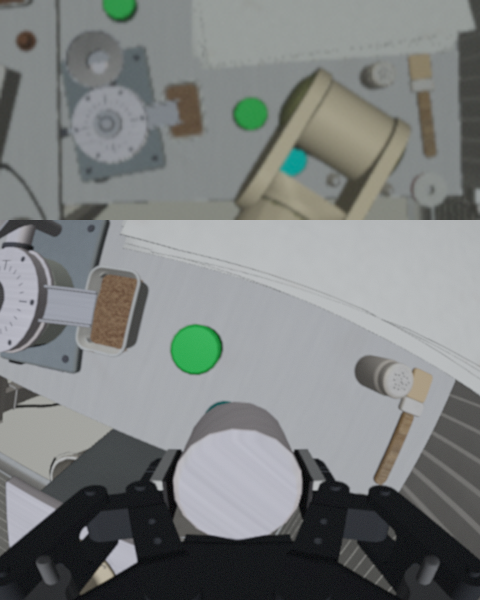

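The cap hangs level in the fingers in the wrist view, with its top at about (238,485) in the crop. The nut on the mill is bare at (107,123), and the area ahead is clear.

```bash
python3 -m crank '[[[-0.3,0.68,0,0,0,0,40],[-0.3,0.68,0,0,0,0,40],[-0.3,0.68,0,0,0,0,40],[-0.3,0.68,0,0,0,0,40],[-0.3,0.68,0,0,0,0,40],[-0.3,0.68,0,0,0,0,40],[-0.3,0.67,0,0,0,0,40],[0,0,0.5,0,0,0,40]]]'
python3 -m crank '[[[0,0,1,0,0,0,40],[0,0,1,0,0,0,40],[0,0,1,0,0,0,40],[0,0,1,0,0,0,40],[0,0,1,0,0,0,40],[0,0,1,0,0,0,40],[0,0,1,0,0,0,40],[0,0,0.5,0,0,0,40]]]'
python3 -m crank '[[[0,0,0.2,0,0,0,40],[0,0,0.1,0,0,0,40],[0,0,0.05,0,0,0,40],[0,0,0,0,0,0,40],[0,0,0,0,0,0,40],[0,0,0,0,0,0,40],[0,0,0,0,0,0,40],[0,0,0,0,0,0,40]]]'
```

```text
time_s: 7.45
eef_pos: [471.1, -311.0, 225.1]
ee_rot: [0.001, 0.981, 0.193, 0.001]
force: [-0.4, 0.4, -0.9]
grip_width: 0.662
grip_force: 32.3
time_s: 8.25
eef_pos: [470.0, -307.0, 34.5]
ee_rot: [-0.002, 0.981, 0.194, -0.001]
force: [-1.2, 0.5, -0.7]
grip_width: 0.661
grip_force: 32.3
time_s: 9.05
eef_pos: [470.9, -308.2, 28.4]
ee_rot: [0.0, 0.981, 0.194, 0.0]
force: [0.7, 1.3, 0.0]
grip_width: 0.66
grip_force: 32.3
```

Nothing has touched yet, and about 5–7 mm remain. I'll lower in small steps.

```bash
python3 -m crank '[[[0,0,0.1,0,0,0,40],[0,0,0.04,0,0,0,40],[0,0,0.04,0,0,0,40],[0,0,0,0,0,0,40],[0,0,0,0,0,0,40],[0,0,0,0,0,0,40],[0,0,0,0,0,0,40],[0,0,0,0,0,0,40]]]'
python3 -m crank '[[[0,0,0.04,0,0,0,40],[0,0,0.02,0,0,0,40],[0,0,0,0,0,0,40],[0,0,0,0,0,0,40],[0,0,0,0,0,0,40],[0,0,0,0,0,0,40],[0,0,0,0,0,0,40],[0,0,0,0,0,0,40]]]'
```

```text
time_s: 9.85
eef_pos: [470.9, -308.2, 23.8]
ee_rot: [0.0, 0.981, 0.194, 0.0]
force: [0.1, 0.3, -0.6]
grip_width: 0.66
grip_force: 32.3
time_s: 10.65
eef_pos: [470.9, -308.2, 22.3]
ee_rot: [0.0, 0.981, 0.194, -0.0]
force: [0.2, -1.2, -1.5]
grip_width: 0.662
grip_force: 32.3
```

```bash
python3 -m crank '[[[0,0,0.04,0,0,0,40],[0,0,0,0,0,0,40],[0,0,0,0,0,0,40],[0,0,0,0,0,0,40],[0,0,0,0,0,0,40],[0,0,0,0,0,0,40],[0,0,0,0,0,0,40],[0,0,0,0,0,0,40]]]'
python3 -m crank '[[[0,0,0.04,0,0,0,40],[0,0,0,0,0,0,40],[0,0,0,0,0,0,40],[0,0,0,0,0,0,40],[0,0,0,0,0,0,40],[0,0,0,0,0,0,40],[0,0,0,0,0,0,40],[0,0,0,0,0,0,40]]]'
```

```text
time_s: 11.45
eef_pos: [471.0, -308.3, 21.4]
ee_rot: [0.0, 0.981, 0.194, 0.0]
force: [0.0, 0.1, 2.7]
grip_width: 0.654
grip_force: 32.5
time_s: 12.25
eef_pos: [471.0, -308.3, 21.3]
ee_rot: [0.0, 0.981, 0.194, 0.0]
force: [-3.2, 2.1, 11.0]
grip_width: 0.655
grip_force: 33.3
```

The cap has landed (11 N upward), so I'll release it and rise.

```bash
python3 -m crank '[[[0,0,0,0,0,0,85],[0,0,0,0,0,0,85],[0,0,0,0,0,0,85],[0,0,0,0,0,0,85],[0,0,0,0,0,0,85],[0,0,0,0,0,0,85],[0,0,0,0,0,0,85],[0,0,0,0,0,0,85]]]'
python3 -m crank '[[[0,0,-0.2,0,0,0,85],[0,0,-0.5,0,0,0,85],[0,0,-1,0,0,0,85],[0,0,-1,0,0,0,85],[0,0,-1,0,0,0,85],[0,0,-1,0,0,0,85],[0,0,-1,0,0,0,85],[0,0,-1,0,0,0,85]]]'
python3 -m crank '[[[0,0,-1,0,0,0,85],[0,0,-1,0,0,0,85],[0.3,-0.65,0,0,0,0,85],[0.3,-0.65,0,0,0,0,85],[0.3,-0.65,0,0,0,0,85],[0.3,-0.65,0,0,0,0,85],[0,0,0,0,0,0,85],[0,0,0,0,0,0,85]]]'
python3 - <<'E'
from h import *
s,M=pose();cv2.imwrite("pics/w3.png",capture("wrist"));print(s["eef_pos"],s["joints"])
d=np.array([488.7,114.8,230])-s["eef_pos"];print((M.T@d/25).round(2))
E
```

```text
time_s: 13.05
eef_pos: [470.9, -308.1, 20.3]
ee_rot: [-0.0, 0.981, 0.194, -0.0]
force: [-0.1, 0.8, -1.2]
grip_width: 0.993
grip_force: 0.0
time_s: 13.85
eef_pos: [470.8, -308.1, 190.1]
ee_rot: [0.0, 0.981, 0.194, 0.0]
force: [0.2, 0.0, -0.1]
grip_width: 0.997
grip_force: 0.0
time_s: 14.65
eef_pos: [474.0, -236.1, 237.6]
ee_rot: [-0.0, 0.981, 0.194, -0.0]
force: [-0.2, -0.3, 0.4]
grip_width: 0.994
grip_force: 0.0
[ 474.03978565 -236.07867337  237.64590068] [-6.83373292e-01  3.18496799e-01  1.47328630e+00 -2.08491302e-04
  1.35006791e+00  4.96596303e-01]
[  5.89 -12.75   0.31]
```

View pics/w3.png

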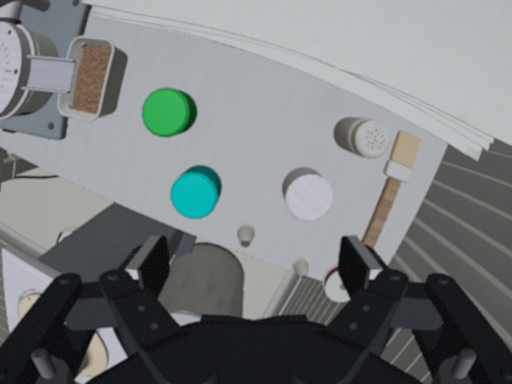

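The cap stands upright at (309,197), clear of the jar, brush and nozzles. Next I go back over the nut and wind the wrist back about 200°, so that one grip covers the whole screw-down.

```bash
python3 -m crank '[[[0.33,-0.71,0,0,0,0,85],[0.33,-0.71,0,0,0,0,85],[0.33,-0.71,0,0,0,0,85],[0.33,-0.71,0,0,0,0,85],[0.33,-0.71,0,0,0,0,85],[0.33,-0.71,0,0,0,0,85],[0.33,-0.71,0,0,0,0,85],[0.33,-0.71,0,0,0,0,85]]]'
python3 -m crank '[[[0.33,-0.71,0,0,0,0,85],[0.33,-0.71,0,0,0,0,85],[0.33,-0.71,0,0,0,0,85],[0.33,-0.71,0,0,0,0,85],[0.33,-0.71,0,0,0,0,85],[0.33,-0.71,0,0,0,0,85],[0.33,-0.71,0,0,0,0,85],[0.33,-0.71,0,0,0,0,85]]]'
python3 -m crank '[[[0.33,-0.71,0,0,0,0,85],[0.28,-0.68,0,0,0,0,85],[0,0,0,0,0,0,85],[0,0,0,0,0,0,85],[0,0,0,0,0,-1,85],[0,0,0,0,0,-1,85],[0,0,0,0,0,-1,85],[0,0,0,0,0,-1,85]]]'
python3 -m crank '[[[0,0,0,0,0,-1,85],[0,0,0,0,0,-1,85],[0,0,0,0,0,-1,85],[0,0,0,0,0,-1,85],[0,0,0,0,0,-1,85],[0,0,0,0,0,-1,85],[0,0,0,0,0,-1,85],[0,0,0,0,0,-1,85]]]'
python3 -m crank '[[[0,0,0,0,0,-1,85],[0,0,0,0,0,-1,85],[0,0,0,0,0,-1,85],[0,0,0,0,0,-1,85],[0,0,0,0,0,-1,85],[0,0,0,0,0,-1,85],[0,0,0,0,0,-1,85],[0,0,0,0,0,-1,85]]]'
python3 -m crank '[[[0,0,0,0,0,-1,85],[0,0,0,0,0,-1,85],[0,0,0,0,0,-1,85],[0,0,0,0,0,-1,85],[0,0,0,0,0,-1,85],[0,0,0,0,0,0,85],[0,0,0,0,0,0,85],[0,0,0,0,0,0,85]]]'
python3 - <<'E'
from h import *
s,M=pose();cv2.imwrite("pics/w4.png",capture("wrist"));print(s["eef_pos"],s["joints"],M.round(3))
cv2.imwrite("pics/c4.png",cv2.resize(cv2.imread("pics/w4.png")[60:260,120:400],None,fx=2.8,fy=2.8,interpolation=2))
E
```

```text
time_s: 15.5
eef_pos: [481.1, -80.0, 237.6]
ee_rot: [-0.0, 0.981, 0.193, -0.0]
force: [0.1, 0.1, 0.5]
grip_width: 0.994
grip_force: 0.0
time_s: 16.3
eef_pos: [488.4, 76.5, 237.6]
ee_rot: [0.0, 0.981, 0.193, -0.0]
force: [-0.9, -0.3, 0.3]
grip_width: 0.993
grip_force: 0.0
time_s: 17.1
eef_pos: [489.2, 113.0, 237.7]
ee_rot: [0.0, 0.889, 0.459, -0.0]
force: [0.2, -0.5, -0.2]
grip_width: 0.997
grip_force: 0.0
time_s: 17.9
eef_pos: [489.3, 112.9, 237.7]
ee_rot: [0.0, 0.511, 0.86, -0.0]
force: [0.5, -0.8, 1.1]
grip_width: 0.995
grip_force: 0.0
time_s: 18.7
eef_pos: [489.2, 113.0, 237.7]
ee_rot: [-0.0, -0.023, 1.0, -0.0]
force: [-0.5, -0.1, -0.2]
grip_width: 0.998
grip_force: 0.0
time_s: 19.5
eef_pos: [489.1, 113.7, 237.8]
ee_rot: [-0.0, -0.36, 0.933, -0.0]
force: [-0.6, -0.6, -0.6]
grip_width: 0.996
grip_force: 0.0
[489.12026449 113.73554557 237.79133558] [-5.20851810e-03  2.57526787e-01  1.55397554e+00 -7.42795574e-05
  1.33010975e+00 -2.31157127e+00] [[-0.741 -0.671 -0.   ]
 [-0.671  0.741 -0.   ]
 [ 0.    -0.    -1.   ]]
```

View pics/c4.png

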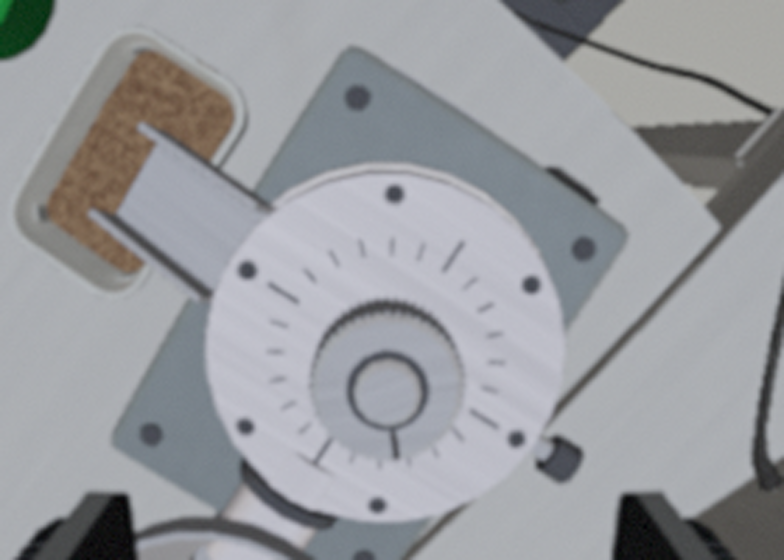

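The nut's black line runs from the stud at (388,392) to (396,458). The long front mark is at (453,257) and the hopper is at lower left.

Run:
```python
from h import *
s,M=pose();f=lambda u,v,z:wonz(u/2.8+120,v/2.8+60,z,s,M)
a=f(388,392,156.5);d=f(385,343,112);n=f(388,385,151);l=f(396,458,151);fr=f(453,257,112);hop=d
print("stud",a.round(1),"deck",d.round(1),"nut",n.round(1),"line",l.round(1))
A=lambda v:np.arctan2(v[1],v[0])
ax=a;print("line ang",A(l-ax),"front ang",A(fr-ax),"turn",(A(l-ax)-A(fr-ax))%(2*np.pi))
t=np.array([(a[0]+488.7)/2,(a[1]+115)/2,128]);print((M.T@(t-s["eef_pos"])/25).round(2))
```

```text
stud [486.2 116.9 156.5] deck [483.8 114.4 112. ] nut [485.9 116.7 151. ] line [500.7 133.5 151. ]
line ang 0.8531605499386554 front ang -2.9983064045609167 turn 3.851466954499572
[-0.01  0.11  4.39]
```

The turn is about 3.85 rad, so the J6 room is enough (−2.31 + 3.85 ≈ 1.54). I'll descend and grip.

```bash
python3 -m crank '[[[-0.02,0.1,0.55,0,0,0,72],[0,0,0.7,0,0,0,72],[0,0,0.7,0,0,0,72],[0,0,0.7,0,0,0,72],[0,0,0.7,0,0,0,72],[0,0,0.6,0,0,0,72],[0,0,0.4,0,0,0,72],[0,0,0.2,0,0,0,72]]]' 40
python3 -m crank '[[[0,0,0,0,0,0,72],[0,0,0,0,0,0,30],[0,0,0,0,0,0,30],[0,0,0,0,0,0,30],[0,0,0,0,0,0,30],[0,0,0,0,0,0,30],[0,0,0,0,0,0,30],[0,0,0,0,0,0,30]]]' 40
python3 -c "
from h import *
s,M=pose();print(s['eef_pos'],s['wrist_torque'],s['joints'][5],s['force'])"
```

```text
time_s: 20.35
eef_pos: [487.5, 116.3, 123.3]
ee_rot: [-0.0, -0.361, 0.933, 0.0]
force: [-0.5, 0.1, -0.8]
grip_width: 0.842
grip_force: 0.0
time_s: 21.15
eef_pos: [487.6, 116.9, 125.1]
ee_rot: [0.0, -0.361, 0.933, 0.0]
force: [-4.5, 3.3, 7.1]
grip_width: 0.503
grip_force: 39.5
[487.58102665 116.93182911 125.14797807] [ 0.46599877  0.73031088 -0.01177271] -2.3094642043161446 [-4.46965094  3.29909567  7.11082373]
```

```bash
python3 -m crank '[[[0,0.03,0.005,0,0,0.5,30],[0,0,0.005,0,0,1,30],[0,0,0.005,0,0,1,30],[0,0,0.005,0,0,1,30],[0,0,0.005,0,0,1,30],[0,0,0.005,0,0,1,30],[0,0,0.005,0,0,1,30],[0,0,0.005,0,0,1,30]]]'
python3 -c "
from h import *
s,M=pose();print(s['eef_pos'],s['wrist_torque'],s['joints'][5],s['force'])
g=capture('top');cv2.imwrite('pics/t5.png',g)"
```

```text
time_s: 21.95
eef_pos: [487.2, 117.6, 124.2]
ee_rot: [0.0, 0.156, 0.988, 0.001]
force: [-3.9, 4.4, 6.8]
grip_width: 0.505
grip_force: 39.6
[487.2395418  117.57569989 124.15456808] [0.63764677 0.60862277 0.03004653] -1.2555482957155832 [-3.93351057  4.43024344  6.78336961]
```

```bash
python3 -m crank '[[[0,0,0.005,0,0,1,30],[0,0,0.005,0,0,1,30],[0,0,0.005,0,0,1,30],[0,0,0.005,0,0,1,30],[0,0,0.005,0,0,1,30],[0,0,0.005,0,0,1,30],[0,0,0.005,0,0,1,30],[0,0,0.005,0,0,1,30]]]'
python3 -m crank '[[[0,0,0.005,0,0,1,30],[0,0,0.005,0,0,1,30],[0,0,0.005,0,0,1,30],[0,0,0.005,0,0,1,30],[0,0,0.005,0,0,1,30],[0,0,0.005,0,0,1,30],[0,0,0.005,0,0,0,30],[0,0,0,0,0,0,30]]]'
python3 -c "
from h import *
s,M=pose();print(s['eef_pos'],s['wrist_torque'],s['joints'],s['force'])
g=capture('wrist');cv2.imwrite('pics/w6.png',g)"
```

```text
time_s: 22.8
eef_pos: [487.6, 118.1, 123.2]
ee_rot: [0.0, 0.656, 0.755, 0.002]
force: [0.0, 8.0, 5.0]
grip_width: 0.497
grip_force: 39.8
time_s: 23.6
eef_pos: [488.2, 118.1, 122.4]
ee_rot: [-0.0, 0.905, 0.425, 0.002]
force: [1.2, 7.6, 3.8]
grip_width: 0.502
grip_force: 40.0
[488.17994788 118.09931923 122.41884293] [ 1.43034094 -0.1735798  -0.02590257] [0.00233458 0.37823492 1.712888   0.00298223 1.04705293 0.69388258] [1.2358058  7.60252885 3.81377976]
```

```bash
python3 -m crank '[[[0.03,-0.02,0.005,0,0,1,30],[0,0,0.005,0,0,1,30],[0,0,0.005,0,0,1,30],[0,0,0.005,0,0,1,30],[0,0,0.005,0,0,0.5,30],[0,0,0,0,0,0,30],[0,0,0,0,0,0,30],[0,0,0,0,0,0,30]]]'
python3 -c "
from h import *
s,M=pose();print(s['wrist_torque'],s['joints'],s['force'])"
python3 -m crank '[[[0,0,0.002,0,0,0.4,30],[0,0,0.002,0,0,0.4,30],[0,0,0.002,0,0,0.4,30],[0,0,0,0,0,0,30],[0,0,0,0,0,0,30],[0,0,0,0,0,0,30],[0,0,0,0,0,0,30],[0,0,0,0,0,0,30]]]'
python3 -c "
from h import *
s,M=pose();print(s['wrist_torque'],s['joints'],s['force'])"
```

```text
time_s: 24.45
eef_pos: [488.5, 118.0, 121.7]
ee_rot: [-0.0, 0.992, 0.126, 0.002]
force: [3.5, 1.2, 5.9]
grip_width: 0.501
grip_force: 40.2
[ 0.42644457 -0.40731735 -0.0572084 ] [3.11871107e-03 3.79796794e-01 1.71261892e+00 5.72571982e-04
 1.04542604e+00 1.32141560e+00] [3.46077983 1.21415767 5.93712141]
time_s: 25.25
eef_pos: [488.6, 117.8, 121.6]
ee_rot: [-0.0, 0.999, 0.042, 0.002]
force: [3.0, 1.5, 5.8]
grip_width: 0.504
grip_force: 40.3
[ 0.32142962 -0.50979008 -0.05572037] [3.00235928e-03 3.79998159e-01 1.71275588e+00 3.52777998e-04
 1.04497953e+00 1.48895928e+00] [3.02142971 1.52351117 5.7507987 ]
```

```bash
for i in 1; do python3 -m crank '[[[0,0,0.002,0,0,0.4,30],[0,0,0.002,0,0,0.4,30],[0,0,0,0,0,0,30],[0,0,0,0,0,0,30],[0,0,0,0,0,0,30],[0,0,0,0,0,0,30],[0,0,0,0,0,0,30],[0,0,0,0,0,0,30]]]'; done
python3 -c "
from h import *
s,M=pose();print(s['wrist_torque'],s['joints'][5],s['force'])"
python3 -m crank '[[[0,0,0.002,0,0,0.4,30],[0,0,0.002,0,0,0.4,30],[0,0,0,0,0,0,30],[0,0,0,0,0,0,30],[0,0,0,0,0,0,30],[0,0,0,0,0,0,30],[0,0,0,0,0,0,30],[0,0,0,0,0,0,30]]]'
python3 -c "
from h import *
s,M=pose();print(s['wrist_torque'],s['joints'][5],s['force'])"
```

```text
time_s: 26.05
eef_pos: [488.6, 117.8, 121.5]
ee_rot: [0.0, 1.0, -0.012, 0.002]
force: [2.9, 0.5, 6.2]
grip_width: 0.5
grip_force: 40.3
[ 0.32642361 -0.53262719  1.19242435] 1.5987068696851972 [2.90416399 0.53268964 6.16954321]
time_s: 26.85
eef_pos: [487.1, 117.8, 121.2]
ee_rot: [0.0, 0.998, -0.068, 0.0]
force: [-4.1, -0.4, 9.8]
grip_width: 0.498
grip_force: 40.8
[0.0734982  0.72091679 0.48573968] 1.7114408613132217 [-4.07768096 -0.39635465  9.84177805]
```

The stop is reached: the torque rose to 1.2 N m at J6 ≈ 1.60, and the grip then slipped with the nut held on the stop. Now I'll back off 90° (11.25 units).

```bash
python3 -m crank '[[[0,0,-0.005,0,0,-0.6,30],[0,0,-0.005,0,0,-0.9,30],[0,0,-0.005,0,0,-0.9,30],[0,0,-0.005,0,0,-0.9,30],[0,0,-0.005,0,0,-0.9,30],[0,0,-0.005,0,0,-0.9,30],[0,0,-0.005,0,0,-0.9,30],[0,0,-0.005,0,0,-0.9,30]]]'
python3 -m crank '[[[0,0,-0.005,0,0,-0.9,30],[0,0,-0.005,0,0,-0.9,30],[0,0,-0.005,0,0,-0.9,30],[0,0,-0.005,0,0,-0.9,30],[0,0,-0.005,0,0,-0.7,30],[0,0,-0.005,0,0,-0.2,30],[0,0,0,0,0,0,30],[0,0,0,0,0,0,30]]]'
python3 - <<'E'
from h import *
s,M=pose();print(s['wrist_torque'],s['joints'],s['force'],s['dq'])
w=capture("wrist");cv2.imwrite("pics/w7.png",w);t=capture("top");cv2.imwrite("pics/t7.png",t)
a=cv2.resize(w[120:320,150:360],None,fx=2.8,fy=2.8,interpolation=2)[:560]
cv2.imwrite("pics/c7.png",a)
E
```

```text
time_s: 27.65
eef_pos: [487.3, 117.2, 122.2]
ee_rot: [0.001, 0.915, 0.403, -0.0]
force: [-2.8, -5.3, 9.7]
grip_width: 0.505
grip_force: 40.7
time_s: 28.45
eef_pos: [487.7, 116.9, 122.9]
ee_rot: [0.001, 0.747, 0.664, -0.0]
force: [-1.0, -5.2, 7.4]
grip_width: 0.504
grip_force: 40.5
[-0.84344471  0.22770204  0.01798285] [ 0.00216129  0.37779985  1.71217285 -0.00207809  1.05038696  0.12041554] [-0.97461807 -5.15997922  7.43517641] [ 0.00063178  0.00111307  0.00177083  0.0006358  -0.00038038  0.00248229]
```

View pics/c7.png

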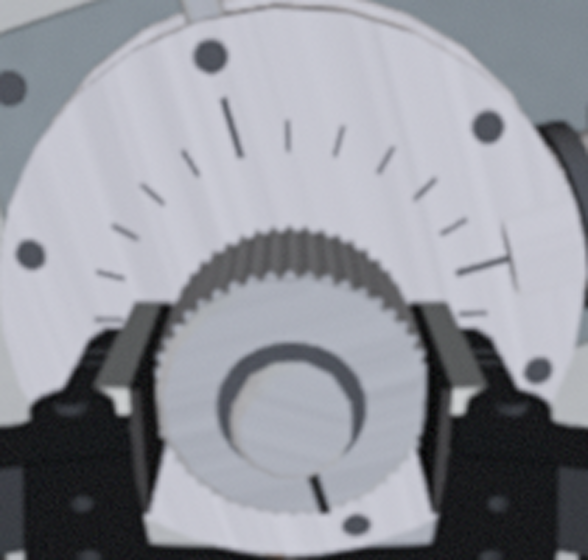

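In the crop, the nut's line at (318,493) points straight away from the long quarter mark at (231,128) on the mill's +y side. It therefore points to −y, a quarter turn back from the front, to within about 0.06 rad. The nut is held at 40 N and is still, so I'll hand the job in.

```bash
python3 -c "
from rig import *
print(finish_job())"
```

```text
the job is handed in; nothing more can be done
None
```

The job is handed in at about 28.5 s: the cap stands open side down on the free worktop, and the nut was bottomed, backed off a quarter turn (within about 0.06 rad by the deck marks) and is still gripped at about 40 N; I did not recheck the tub and bystanders at the end.

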